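Seat the grinding cup on the mill's splined drive and hold it down

ROBOT

A 7-joint arm with a two-finger parallel gripper is mounted at the origin on a cart in front of the work surface, level with it; the furniture and walls round the work are solid. World frame = base frame: x ahead of the robot, y to its left, z up, the work surface at z = 0. Lengths are in m, angles in degrees, forces in N, time in s.
With the tool pointing down it reaches from about 0.425 to 0.875 m from the base axis. Payload 4.7 kg.
Tool frame: the origin (TCP) lies between the finger pads, 19 mm behind the fingertips; this is the grasp point; z points along the fingers, y is the line along which they close (so a half turn about z gives the same grasp; the last joint's range is limited). The gripper opens to 87 mm and grips with 3 to 60 N. Pads are 19 mm wide; open, the fingers measure 117 mm over their backs; the gripper's body (75 mm by 190 mm) begins 51 mm behind the grasp point.
Start: joints at [-63.707, 18.392, -4.016, 83.108, 1.295, 78.541, -3.26], TCP at [0.28, 0.587, 0.241] pointing down, gripper open.
Joint ranges: [-163.93, 163.93], [-17.29, 119.83], [-79.2, 71.16], [3.27, 140.29], [-89.18, 269.18], [5.43, 117.66], [-154.24, 154.24]. Speed limits (degrees/s): [147.25, 147.25, 180, 180, 180, 180, 180].

INTERFACE

Orientations are given as [roll, pitch, yaw] about the fixed x, y, z axes, in that order (R = Rz(yaw) Ry(pitch) Rx(roll)).
In Python, from cell import env gives the robot as it stands.
- The arm moves only by the shell command python3 -m jog 'ROWS' [FORCE]. ROWS is JSON, a list of rows, each a list of 7 numbers: the shift along the tool's x, y, z in m, then the turn, a rotation vector about the tool's x, y, z in rad, then the finger opening in m, from 0 to 0.087. A call has 1 to 12 rows; each row shifts and turns the commanded pose from where the row before left it, along the tool's axes as they then stand; what a row does not reach is not made up. A row lasts 1/12 s, in which the tool goes at most 41.7 mm and 7.16 degrees, less where a joint would pass 70% of its speed; a pose out of reach is approached as far as the arm can. A call is refused whole if a number of a shift passes 0.0417 or a number of a turn 0.125, either way. A call with a gripper value outside its range is refused whole. The fingers move at their own pace and stop on an object; FORCE is the grip in N (left out, the last holds). Time passes only in rows, so rows that do not move let the fingers close. It gives the time, the measured TCP pose, the force, the opening and the grip force at its end, in the units of the state.
- env.get_obs(): the state, without advancing time (a new reading comes with each control period).
- env.read_camera(name): name is "scene" or "top" or "wrist"; returns the picture (420x560x3 uint8, blue, green, red); there is no depth.
- env.get_calibration(name): a dict with "fov_y" (degrees; the focal length in pixels is half the picture's height over the tangent of half this angle, whatever the lens; pixels are square), "cx", "cy" (the principal point, pixels), "pose" (4x4, takes a point from camera to world coordinates). Camera axes: x right, y up, looking along -z (the intrinsics and any distortion apply to the point x, -y, -z); pixel columns grow to the right and rows downward; lengths in m; the calibration is good to about 2 mm. The wrist camera is an equidistant fisheye: a pixel r from the principal point sees the ray r / f radians off the axis. A picture is of the moment at which its call begins: read the wrist's pose just before it. get_calibration takes no time and is no camera call; for the wrist camera it gives the pose at the moment of the call.
- env.sign_off(): hands the job in; it is judged then, once.
The state is a dict: "time_s": time; "qpos": joint angles; "joint_velocities": joint speeds; "effort": joint torques, N m; "tool_pos": TCP position; "tool_rot": TCP orientation; "force": force on the tool from outside, world axes, zero at the start; "wrist_torque": the same for the moment, N m; "grip_width": finger opening in m; "grasp_force": force on a finger pad.
Only numpy, scipy, OpenCV 4.12 (cv2) and the standard library are available. Lean on these libraries where they do the work, as an engineer would, in place of code of your own. Each camera call takes 0.05 s, during which the arm holds its last target. There are 200 camera calls.

TASK

Run the sample in the blue-capped steel grinding cup: lift that cup off the bench, set it upright into the round well of the white bench mill, turned so that the socket under the cup meshes with the six splines of the drive, and push it straight down against the spring until its shoulder sits on the rim of the well. The mill only runs while the cup is held down, so finish like that, with the gripper still holding the cup and keeping it pressed fully home; leave the white-capped cup and the septa tin where they are.

Things in the scene. Friction and masses are not known exactly. Their poses are not given: they have to be found in the camera images.
- cup_blue: Loaded grinding cup (loose, about 0.32 kg): upright steel cup with a blue cap, 108 mm high. Origin at the centre of its underside, z up. Body 60 mm in diameter (foot 58) up to z = 66 mm; thin shoulder bead, 77 mm in diameter, at z = 30 to 35 mm; cap flange 62 mm wide, z = 66 to 75 mm. An orange line on the cap top and down the side marks its +x axis. It meshes in any of six turns.
- cup_blue_cap (a point): Centre of the ribbed grip of the blue cap, where to hold it, on the cup's axis 93 mm above its underside. The grip is round, 43 mm in diameter (45 over the ribs), from 75 to 108 mm above the underside. Axes as the cup's.
- cup_blue_socket (a point): In the hollow underside of the blue cup, on its axis, 3 mm above the underside: the level of the flat ends of the six inward teeth (7 mm wide, reaching in to 16 mm from the axis). The six slots between the teeth lie along the cup's x axis (the orange line) and every 60 degrees from it. The hollow is 16 mm deep. Axes as the cup's.
- cup_white: A second cup of exactly the same shape with a white cap, loose on the bench; not wanted, leave it where it stands. Origin and axes as for the blue one. The two cups may have swapped places.
- mill: Bench mill, fixed: round white housing, 152 mm in diameter, up to 40 mm high at its side and rising as a cone to 64 mm at the collar, a control pod at its front reaching 106 mm from the axis along -x and up to 46 mm high; in the middle the round aluminium collar of the well, up to 100 mm. Origin on the well's axis at bench level, z up.
- mill_mouth (a point): Centre of the well's mouth, level with the collar's rim, 100 mm above the bench. The bore is 62.4 mm in diameter, with a lead-in chamfer 8 mm deep that opens to 66 mm at the rim; the collar's outside is 79 mm across.
- mill_seat (a point): Point on the well's axis, 70 mm above the bench, 30 mm below the rim: the centre of the cup's underside lies here when the cup is fully home and its shoulder bead rests on the rim.
- drive_top (a point): Centre of the top of the drive in the well, 14 mm above mill_seat: a dark steel hub with six flat-ended splines, 7 mm wide, 42 mm across the tips, along this point's x axis and every 60 degrees. Any angle; turns stiffly (0.2 N m). Cup meshes if the orange line lies along any spline within about 5 degrees; else it rides on the splines, underside 11 mm above mill_seat.
- mill_ring (a joint): Orange spring-loaded interlock ring in the well's floor, pressed by the cup's foot: 0 m is up (its top 6 mm above mill_seat), 0.006 m is fully home. The spring gives about 7 N at the top, 11 N at home, more than the cup weighs: a meshed cup rests 6 mm too high until pressed.
- septa_tin: Small round white tin, 54 mm in diameter, 24 mm high, loose on the bench to the left; not needed, leave it. Origin at the centre of its underside.

How it is judged:
By the outcome, as a careful person would: the job done as asked, in the order asked, and still so for the second after the job is handed in, while the arm keeps its last pose, push and grip.
It also fails if it takes over 42 s, if anything falls off the work surface, if the arm or the gripper's body presses on something with over 40 N, if the wrist force passes 120 N, or if a joint passes its speed limit or range.

## Working session

There is one attempt and no reset: what is moved stays moved. The work goes in short steps, Python scripts to look and compute and a shell command to move; the robot and the scene stay as the last step left them, time stands still between calls to the robot, and variables do not carry over. Pictures are saved under pics/ and viewed, at most 10 in all, crops included, and the job is handed in when it is done.

```bash
ls; mkdir -p pics
python3 - <<'E'
from cell import env
import cv2,numpy as np
a=env.read_camera("scene");b=env.read_camera("top")
cv2.imwrite("pics/s.png",a);cv2.imwrite("pics/t.png",b)
for n in("scene","top","wrist"):
    c=env.get_calibration(n);print(n,c["fov_y"],c["cx"],c["cy"],np.round(c["pose"],3).tolist(),[k for k in c])
o=env.get_obs();print({k:np.round(v,3).tolist() for k,v in o.items()})
E
```

```text
pics
scene 48.171380665588515 271.73838027880254 204.9213974467995 [[0.826, 0.276, -0.49, 0.111], [-0.563, 0.371, -0.739, -0.333], [-0.022, 0.887, 0.462, 0.474], [0.0, 0.0, 0.0, 1.0]] ['fov_y', 'cx', 'cy', 'pose']
top 53.255431137123374 275.894944876804 210.22927693964388 [[0.024, 0.992, -0.127, 0.421], [-1.0, 0.026, 0.014, 0.299], [0.017, 0.127, 0.992, 0.934], [0.0, 0.0, 0.0, 1.0]] ['fov_y', 'cx', 'cy', 'pose']
wrist 65.70646984690485 274.29497399868274 208.77708198427305 [[0.429, -0.869, -0.246, 0.212], [0.903, 0.413, 0.119, 0.619], [-0.002, -0.273, 0.962, 0.384], [0.0, 0.0, 0.0, 1.0]] ['fov_y', 'cx', 'cy', 'pose']
{'time_s': 0.1, 'qpos': [-63.708, 18.434, -4.016, 83.166, 1.295, 78.539, -3.26], 'joint_velocities': [0.079, -0.013, -0.009, -0.174, 0.025, 0.043, -0.016], 'effort': [-0.001, -49.257, -0.406, -31.34, -0.064, 0.04, 0.0], 'tool_pos': [0.28, 0.586, 0.24], 'tool_rot': [-179.906, 0.005, 154.517], 'force': [0.023, 0.124, 0.599], 'wrist_torque': [0.027, 0.031, -0.033], 'grasp_force': 0.0, 'grip_width': 0.087}
```

View pics/s.png

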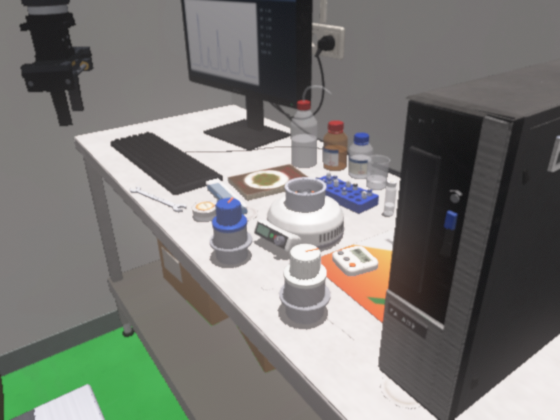

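View pics/t.png

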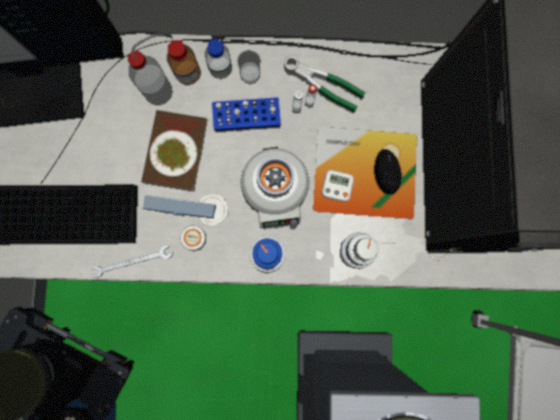

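Scene: blue cup at (231,232), the white-capped cup at (305,285), the mill at (305,210). Top: blue cap at (267,253), mill well at (275,178) with the drive star visible, white cup at (360,250), tin at (193,238). Next I'll measure these.

```bash
cat > h.py <<'E'
from cell import env
import cv2,numpy as np
def ray(name,uv,c=None):
    c=c or env.get_calibration(name);P=np.array(c["pose"]);f=210/np.tan(np.radians(c["fov_y"])/2)
    d=np.array([uv[0]-c["cx"],uv[1]-c["cy"]])
    if name=="wrist":
        r=np.hypot(*d);t=r/f;v=np.array([*(d/max(r,1e-9)*np.sin(t)),np.cos(t)])
    else: v=np.array([d[0]/f,d[1]/f,1.])
    return P[:3,3],P[:3,:3]@(v*[1,-1,-1])
def onz(name,uv,z,c=None):
    o,d=ray(name,uv,c);return (o+d*(z-o[2])/d[2])[:2]
def cen(m):
    k=cv2.connectedComponentsWithStats(m.astype(np.uint8));i=1+np.argmax(k[2][1:,4]);return k[3][i],k[2][i],k[1]==i
E
python3 - <<'E'
from h import *
t=env.read_camera("top");s=env.read_camera("scene")
def blue(im): h=cv2.cvtColor(im,cv2.COLOR_BGR2HSV);return (abs(h[...,0].astype(int)-112)<14)&(h[...,1]>130)&(h[...,2]>50)
def orange(im): h=cv2.cvtColor(im,cv2.COLOR_BGR2HSV);return ((h[...,0]<18)|(h[...,0]>172))&(h[...,1]>110)&(h[...,2]>80)
m=blue(t);m[:225]=0;p,st,_=cen(m);print("cap blob",p,st,onz("top",p,.08))
o=orange(t);q=o.copy();q[:230]=0;q[:,:240]=0;q[:,300:]=0;print("line px",np.argwhere(q)[:,::-1].tolist())
r=o.copy();r[:150]=0;r[210:]=0;r[:,:245]=0;r[:,305:]=0;ys,xs=np.nonzero(r);e=cv2.fitEllipse(np.c_[xs,ys].astype(np.float32));print("ring",xs.mean(),ys.mean(),e,onz("top",(xs.mean(),ys.mean()),.076))
print("scene blue",cen(blue(s)&(np.arange(420)[:,None]>190)&(np.arange(560)<260))[:2])
a=cv2.resize(t[225:285,235:305],None,fx=8,fy=8,interpolation=2);b=cv2.resize(t[145:215,240:310],None,fx=8,fy=8,interpolation=2)[:480]
cv2.imwrite("pics/c1.png",cv2.resize(np.hstack([a,b[:, :560]]),(800,343)))
E
```

```text
cap blob [267.10750853 253.55802048] [253 239  28  29 586] [0.44108681 0.30252522]
line px [[263, 247]]
ring 275.0787401574803 174.72834645669292 ((274.9060974121094, 176.87203979492188), (25.261377334594727, 26.291959762573242), 94.00019836425781) [0.60529585 0.29028189]
scene blue (array([230.35099338, 224.20529801]), array([213, 216,  33,  14, 151], dtype=int32))
```

View pics/c1.png

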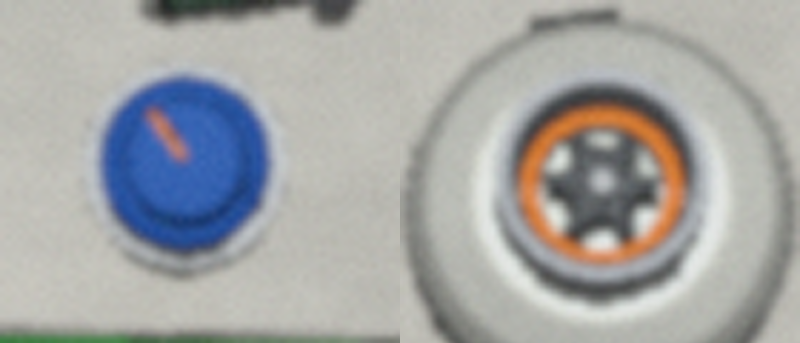

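The crop shows the blue cap's grip centred near (183,157), with its orange line pointing up-left (world yaw about 34°). The drive's spokes point left and right, with a hub at (603,183). Measured cup position is about (0.441, 0.302) and mill about (0.605, 0.290), both within reach. I'll move to a wrist view between them.

```bash
python3 -m jog '[[-0.0298,-0.0159,0,0,0,0,0.087],[-0.0298,-0.0159,0,0,0,0,0.087],[-0.0298,-0.0159,0,0,0,0,0.087],[-0.0298,-0.0159,0,0,0,0,0.087],[-0.0298,-0.0159,0,0,0,0,0.087],[-0.0298,-0.0159,0,0,0,0,0.087],[-0.0298,-0.0159,0,0,0,0,0.087],[-0.0298,-0.0159,0,0,0,0,0.087],[-0.0298,-0.0159,0,0,0,0,0.087],[-0.0298,-0.0159,0,0,0,0,0.087],[-0.0298,-0.0159,0,0,0,0,0.087],[-0.0298,-0.0159,0,0,0,0,0.087]]'
python3 -m jog '[[0,0,0,0,0,0.125,0.087],[0,0,0,0,0,0.125,0.087],[0,0,0,0,0,0.125,0.087],[0,0,0,0,0,0.125,0.087],[0,0,0,0,0,0.125,0.087],[0,0,0,0,0,0.125,0.087],[0,0,0,0,0,0.125,0.087],[0,0,0,0,0,0.125,0.087],[0,0,0,0,0,0.125,0.087],[0,0,0,0,0,0.125,0.087],[0,0,0,0,0,0.125,0.087],[0,0,0,0,0,0,0.087]]'
python3 - <<'E'
from h import *
import pickle
c=env.get_calibration("wrist");w=env.read_camera("wrist")
pickle.dump((w,c),open("w1.pkl","wb"));cv2.imwrite("pics/w1.png",w)
E
```

```text
time_s: 1.2
tool_pos: [0.5211, 0.2592, 0.2413]
tool_rot: [180.0, -0.0, 154.5]
force: [-0.0, -0.0, 0.1]
grip_width: 0.0869
grasp_force: 0.0
time_s: 2.2
tool_pos: [0.5203, 0.2606, 0.2411]
tool_rot: [-180.0, 0.0, 75.6]
force: [-0.8, -0.1, -0.2]
grip_width: 0.0874
grasp_force: 0.0
```

View pics/w1.png

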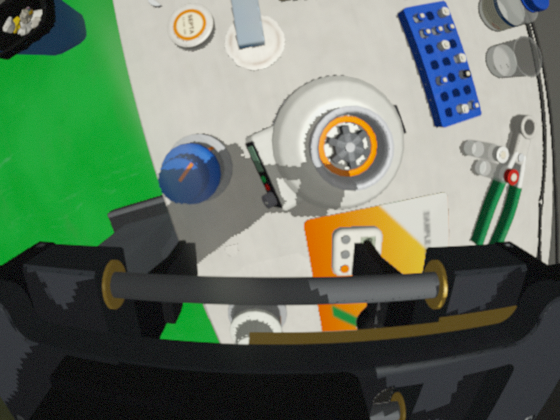

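The wrist view shows the blue cap at (190,173) with its orange line, and the well at (347,147) with the drive star clearly visible. I'll measure angles by rectifying both onto their planes.

```bash
cat > m.py <<'E'
from h import *
import pickle,sys
w,c=pickle.load(open(sys.argv[1],"rb"))
# rectified metric patches, 0.2mm/px; x world -> right, y world -> up
P=np.array(c["pose"]);f=210/np.tan(np.radians(c["fov_y"])/2)
def patch(ctr,z,half=.045,s=.0002):
    n=int(half/s);g=np.arange(-n,n)*s;X,Y=np.meshgrid(ctr[0]+g,ctr[1]-g)
    q=(np.stack([X,Y,np.full_like(X,z)],-1)-P[:3,3])@P[:3,:3]
    d=np.stack([q[...,0],-q[...,1]],-1);r=np.linalg.norm(d,axis=-1);t=np.arctan2(r,-q[...,2]);k=(f*t/r)[...,None]*d
    return cv2.remap(w,(k[...,0]+c["cx"]).astype(np.float32),(k[...,1]+c["cy"]).astype(np.float32),cv2.INTER_CUBIC),X,Y
def hsv(i): return cv2.cvtColor(i,cv2.COLOR_BGR2HSV)
out=[]
for name,ctr,z in(("cap",(.441,.303),.108),("drive",(.605,.29),.084),("ring",(.605,.29),.076)):
    p,X,Y=patch(ctr,z);h=hsv(p);org=((h[...,0]<20)|(h[...,0]>172))&(h[...,1]>110)&(h[...,2]>80)
    if name=="cap":
        v=np.c_[X[org],Y[org]];vx,vy,x0,y0=cv2.fitLine(v.astype(np.float32)-np.float32(ctr),1,0,.01,.01).ravel()
        print("line n",len(v),"mean",v.mean(0),"yaw",np.degrees(np.arctan2(vy,vx)),"ends",v[np.argmin(v@[vx,vy])],v[np.argmax(v@[vx,vy])])
    elif name=="ring":
        k=cv2.convexHull(np.argwhere(org)[:,::-1].astype(np.int32)).astype(np.float32);(a,b),r=cv2.minEnclosingCircle(k);e=cv2.fitEllipse(k);print("ring centre",X[0,int(e[0][0])],Y[int(e[0][1]),0],"diam",np.array(e[1])*.2)
    out.append(p)
cv2.imwrite("pics/%s_r.png"%sys.argv[1][:-4],cv2.resize(np.hstack(out[:2]),(800,400)))
p,X,Y=patch((.605,.29),.084)
E
python3 m.py w1.pkl
```

```text
line n 1017 mean [0.45891996 0.31327158] yaw 28.237858 ends [0.4444 0.3044] [0.4822 0.3236]
ring centre 0.6018 0.2918 diam [58.94851685 60.11497192]
```

View pics/w1_r.png

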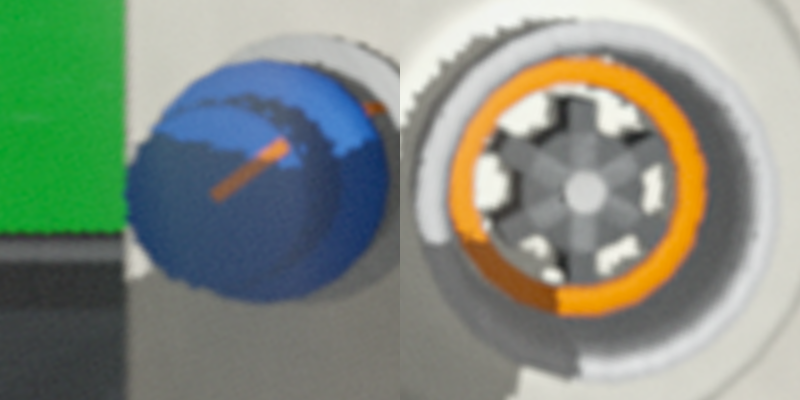

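The rectified crop gives a line yaw of about 34.4°, with the cap centre near (0.4442, 0.3037). The hub centre is (0.6018, 0.2918) and agrees with the ring centre. The spokes are seen too obliquely, so I'll put the camera right above the well.

```bash
python3 -m jog '[[-0.0085,0.0235,0.0167,0,0,0,0.087],[-0.0084,0.0235,0.0167,0,0,0,0.087],[-0.0084,0.0235,0.0166,0,0,0,0.087],[0,0,0,0,0,0,0.087]]'
python3 - <<'E'
from h import *
import pickle,sys
print("top cap c",onz("top",(267.4,253.),.108),"top hub",onz("top",(240+(603-400)/5.714,145+183/5.714),.084),onz("top",(274.9,176.9),.076))
c=env.get_calibration("wrist");w=env.read_camera("wrist");pickle.dump((w,c),open("w2.pkl","wb"))
sys.argv=["m","w2.pkl"]
exec(open("m.py").read())
e=(.6018,.2918);p,X,Y=patch(e,.084,.03,.0001);cv2.imwrite("pics/d.png",p)
E
```

```text
time_s: 2.58
tool_pos: [0.5843, 0.213, 0.1874]
tool_rot: [-179.9, 0.4, 75.6]
force: [-1.2, -0.4, -0.3]
grip_width: 0.0871
grasp_force: 0.0
top cap c [0.44152203 0.30185646] top hub [0.59876036 0.28931721] [0.60066888 0.29054253]
line n 1372 mean [0.45148615 0.31012828] yaw 36.570347 ends [0.4432 0.3044] [0.4598 0.3158]
ring centre 0.6008 0.292 diam [59.8350647  60.36594238]
```

View pics/d.png

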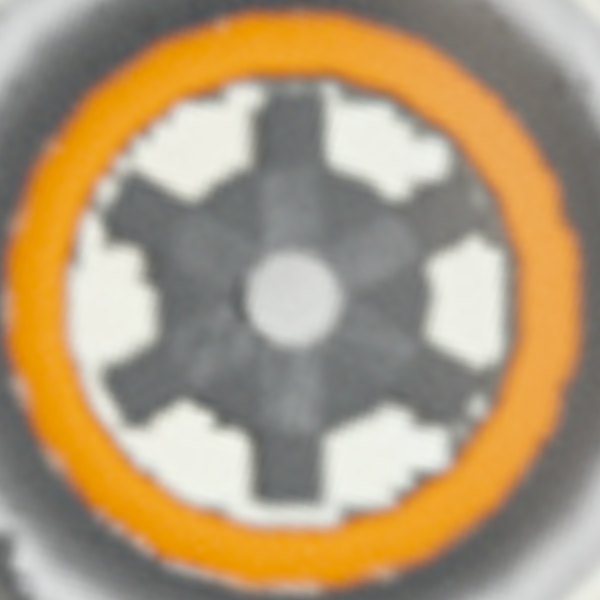

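The drive is clear: hub at (293,299), vertical spokes from (291,90) to (287,500). That puts the splines at 29.4° mod 60 and the mill axis at (0.601, 0.292). Now the same overhead look at the cup.

```bash
python3 -m jog '[[-0.0056,-0.031,-0.004,0,0,0,0.087],[-0.0056,-0.031,-0.004,0,0,0,0.087],[-0.0056,-0.031,-0.004,0,0,0,0.087],[-0.0056,-0.031,0,0,0,0,0.087],[-0.0056,-0.031,0,0,0,0,0.087],[0,0,0,0,0,0,0.087],[0,0,0,0,0,0,0.087]]'
python3 - <<'E'
from h import *
import pickle,sys
c=env.get_calibration("wrist");w=env.read_camera("wrist");pickle.dump((w,c),open("w3.pkl","wb"))
sys.argv=["m","w3.pkl"]
exec(open("m.py").read())
e=(.444,.3035);p,X,Y=patch(e,.108,.03,.0001)
h=hsv(p);org=((h[...,0]<20)|(h[...,0]>172))&(h[...,1]>90)&(h[...,2]>70)&(np.hypot(X-e[0],Y-e[1])<.019)
v=np.c_[X[org],Y[org]];vx,vy,x0,y0=cv2.fitLine((v-e).astype(np.float32),1,0,.01,.01).ravel();print("top yaw",np.degrees(np.arctan2(vy,vx)),v.min(0),v.max(0),x0,y0)
cv2.imwrite("pics/cap.png",p);print(env.get_obs()["tool_pos"],env.get_obs()["tool_rot"])
E
```

```text
time_s: 3.22
tool_pos: [0.4237, 0.2313, 0.2044]
tool_rot: [180.0, -0.1, 76.1]
force: [0.2, -0.4, 0.1]
grip_width: 0.0873
grasp_force: 0.0
line n 1186 mean [0.45265329 0.30976442] yaw 36.379036 ends [0.4446 0.304 ] [0.4606 0.3156]
ring centre 0.6052 0.2914 diam [51.67200317 59.82149658]
top yaw 36.604088 [0.4442 0.3032] [0.4602 0.3158] 0.00831 0.0061
[0.42515617 0.23078727 0.20437359] [ 1.79918501e+02 -1.20202425e-01  7.59504492e+01]
```

View pics/cap.png

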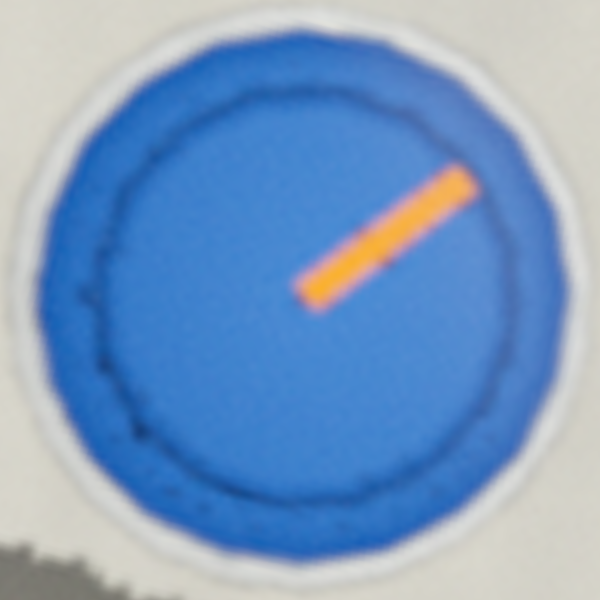

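The cap circle is centred at (308,294), which puts the cup axis at (0.4448, 0.3041), with line yaw 36.5°. The cup must turn −7.1° to mesh at 29.4°. I'll move over the cup now.

```bash
python3 -m jog '[[0.0253,0.0003,0.005,0,0,0,0.087],[0.0253,0.0003,0.005,0,0,0,0.087],[0.0252,0.0004,0.005,0,0,0,0.087],[0,0,0.01,0,0,0,0.087],[0,0,0.01,0,0,0,0.087],[0,0,0,0,0,0,0.087],[0,0,0,0,0,0,0.087],[0,0,0,0,0,0,0.087]]'
cat > d.py <<'E'
from h import *
import sys
from scipy.spatial.transform import Rotation as R
o=env.get_obs();r=R.from_euler('xyz',o["tool_rot"],degrees=True)
print("t",round(o["time_s"],2),"pos",np.round(o["tool_pos"],4),"rot",np.round(o["tool_rot"],2),"F",np.round(o["force"],1),"T",np.round(o["wrist_torque"],2),"grip",o["grip_width"],o["grasp_force"])
if len(sys.argv)>3: print("tool shift",np.round(r.inv().apply(np.array([float(a) for a in sys.argv[1:4]])-o["tool_pos"]),4))
E
python3 d.py .4448 .3041 .097
```

```text
time_s: 3.93
tool_pos: [0.4456, 0.302, 0.1686]
tool_rot: [180.0, -0.0, 75.6]
force: [-0.5, 0.2, -0.0]
grip_width: 0.0871
grasp_force: 0.0
t 3.93 pos [0.4456 0.302  0.1686] rot [179.98  -0.    75.64] F [-0.5  0.2 -0. ] T [-0.04  0.07 -0.02] grip 0.08710331140775984 0.0
tool shift [ 0.0019 -0.0013  0.0716]
```

```bash
python3 -m jog '[[0.0019,-0.0013,0.012,0,0,0,0.087],[0,0,0.012,0,0,0,0.087],[0,0,0.012,0,0,0,0.087],[0,0,0.012,0,0,0,0.087],[0,0,0.012,0,0,0,0.087],[0,0,0.0115,0,0,0,0.087],[0,0,0,0,0,0,0.087],[0,0,0,0,0,0,0.087],[0,0,0,0,0,0,0.087]]'
python3 -m jog '[[0,0,0,0,0,0,0.04],[0,0,0,0,0,0,0.04],[0,0,0,0,0,0,0.04],[0,0,0,0,0,0,0.04],[0,0,0,0,0,0,0.04],[0,0,0,0,0,0,0.04],[0,0,0,0,0,0,0.04],[0,0,0,0,0,0,0.04],[0,0,0,0,0,0,0.04],[0,0,0,0,0,0,0.04]]' 20; python3 d.py
```

```text
time_s: 4.68
tool_pos: [0.4446, 0.3054, 0.097]
tool_rot: [180.0, -0.0, 75.7]
force: [-0.5, 0.3, -0.5]
grip_width: 0.0871
grasp_force: 0.0
time_s: 5.52
tool_pos: [0.4444, 0.3052, 0.0968]
tool_rot: [180.0, -0.0, 75.7]
force: [0.3, -0.5, -0.0]
grip_width: 0.0423
grasp_force: 20.0
t 5.52 pos [0.4444 0.3052 0.0968] rot [ 1.7999e+02 -1.0000e-02  7.5730e+01] F [ 0.3 -0.5 -0. ] T [-0.04 -0.01 -0.01] grip 0.042327223022293615 20.000076525611803
```

Grip closed at 42 mm, matching the grip diameter. I'll lift with a firmer grip, check the hold with the wrist camera, and include the +0.124 rad turn.

```bash
python3 -m jog '[[0,0,0,0,0,0,0.03],[0,0,0,0,0,0,0.03],[0,0,-0.01,0,0,0,0.03],[0,0,-0.02,0,0,0,0.03],[0,0,-0.02,0,0,0,0.03],[0,0,-0.02,0,0,0,0.03],[0,0,-0.02,0,0,0,0.03],[0,0,-0.02,0,0,0.062,0.03],[0,0,-0.015,0,0,0.062,0.03],[0,0,0,0,0,0,0.03],[0,0,0,0,0,0,0.03],[0,0,0,0,0,0,0.03]]' 50; python3 d.py
python3 - <<'E'
from h import *
import pickle
c=env.get_calibration("wrist");w=env.read_camera("wrist");pickle.dump((w,c),open("w4.pkl","wb"));cv2.imwrite("pics/w4.png",w)
E
```

```text
time_s: 6.52
tool_pos: [0.4435, 0.3047, 0.2206]
tool_rot: [-179.9, 0.1, 68.7]
force: [-0.1, -0.4, -2.2]
grip_width: 0.0415
grasp_force: 50.0
t 6.52 pos [0.4435 0.3047 0.2206] rot [-1.7994e+02  1.1000e-01  6.8720e+01] F [-0.1 -0.4 -2.2] T [-0.1   0.1  -0.03] grip 0.0414534449602318 49.999927666503936
```

View pics/w4.png

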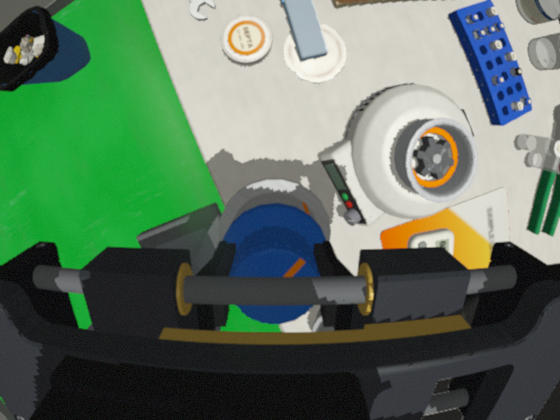

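The cup is held upright between the fingers, with the orange line on the cap at (297,268) and on the bead at (305,207). I'll check its yaw and centre from this picture.

Run:
```python
from h import *
import pickle
from scipy.optimize import least_squares
w,c=pickle.load(open("w4.pkl","rb"));h=cv2.cvtColor(w,cv2.COLOR_BGR2HSV);v,u=np.mgrid[:420,:560]
org=((h[...,0]<20)|(h[...,0]>172))&(h[...,1]>110)&(h[...,2]>60)&(u>270)&(u<320)
t=.0968;T=np.array([.4435,.3047]);zb=.2206-t
a=org&(v>250)&(v<282);q=np.array([onz("wrist",p,zb+.108,c) for p in np.argwhere(a)[:,::-1]])
vx,vy,x0,y0=cv2.fitLine((q-T).astype(np.float32),1,0,.01,.01).ravel();print("n",len(q),"yaw",np.degrees(np.arctan2(vy,vx)),"ends",q.min(0)-T,q.max(0)-T,"pt",x0,y0)
b=org&(v>198)&(v<216);m=np.argwhere(b)[:,::-1];m=m.mean(0);print("bead px",m,"bearing",[np.degrees(np.arctan2(*(onz("wrist",m,zb+z,c)-T)[::-1])) for z in(.033,.035)],onz("wrist",m,zb+.035,c)-T)
bl=(abs(h[...,0].astype(int)-112)<14)&(h[...,1]>130)&(h[...,2]>40)&(u>225)&(u<330)&(v>190)&(v<300)
cols=np.arange(238,316);E=np.array([(x,np.argmax(bl[:,x])) for x in cols]);print(E[::12].tolist())
for z in(.066,.075):
    e=np.array([onz("wrist",p,zb+z,c) for p in E])
    r=least_squares(lambda s:np.hypot(*(e-s[:2]).T)-.031,T,loss="soft_l1",f_scale=.0005);print(z,"centre-T",r.x-T,"rms",np.sqrt(np.mean(r.fun**2)))
```

```text
n 152 yaw 27.982145 ends [0.00627992 0.00253338] [0.0173126  0.00961864] pt 0.013893184 0.007061076
bead px [305.4047619  207.69047619] bearing [np.float64(18.6676109937314), np.float64(19.84773569158896)] [0.02554708 0.00922156]
[[238, 217], [250, 209], [262, 205], [274, 204], [286, 205], [298, 209], [310, 216]]
0.066 centre-T [-0.00093029 -0.00203972] rms 0.0001890512929298177
0.075 centre-T [-0.00016394  0.00012895] rms 0.00022940092885632448
```

The line yaw agrees with plan (28–29.5° against 29.4°), and the cup centre is about 1 mm behind the TCP along tool x. I'll carry it over the well.

```bash
python3 -m jog '[[0.0058,0.0189,0,0,0,0,0.03],[0.0058,0.0189,0,0,0,0,0.03],[0.0058,0.0189,0,0,0,0,0.03],[0.0058,0.0189,0,0,0,0,0.03],[0.0058,0.0189,0,0,0,0,0.03],[0.0058,0.0189,0,0,0,0,0.03],[0.0059,0.0189,0,0,0,0,0.03],[0.0059,0.0189,0,0,0,0,0.03],[0,0,0,0,0,0,0.03],[0,0,0,0,0,0,0.03],[0,0,0,0,0,0,0.03],[0,0,0,0,0,0,0.03]]'; python3 d.py .6015 .2932 .2
python3 - <<'E'
from h import *
a=env.read_camera("scene");w=env.read_camera("wrist")
cv2.imwrite("pics/v5.png",np.hstack([cv2.resize(a[110:270,220:400],(450,400)),cv2.resize(w[100:300,200:375],(350,400))]))
E
```

```text
time_s: 7.57
tool_pos: [0.6007, 0.294, 0.221]
tool_rot: [-179.9, 0.0, 68.7]
force: [-0.3, 0.1, -3.2]
grip_width: 0.0417
grasp_force: 50.0
t 7.57 pos [0.6007 0.294  0.221 ] rot [-1.7991e+02  4.0000e-02  6.8710e+01] F [-0.3  0.1 -3.2] T [-0.07  0.13 -0.04] grip 0.041654474456441076 50.000033606775105
tool shift [-0.0005  0.001   0.021 ]
```

View pics/v5.png

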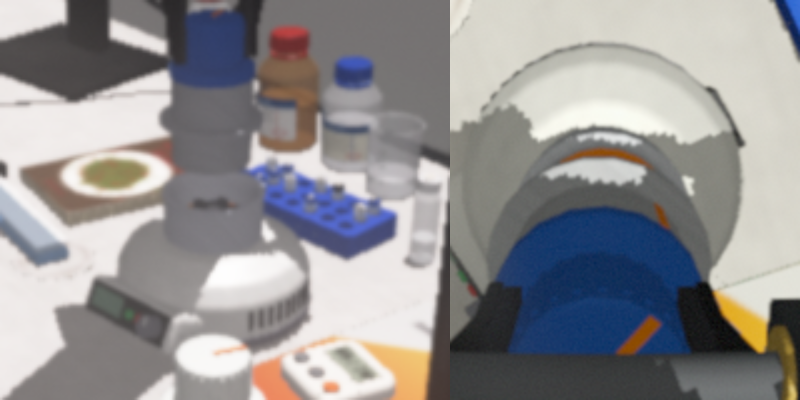

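The scene view shows the cup above the collar, about 1–2 mm to the left (cup axis near 209, collar 213). That is the same direction as the residual TCP error. I'll correct and start the descent.

```bash
python3 -m jog '[[-0.0006,0.0013,0.004,0,0,0,0.03],[0,0,0.005,0,0,0,0.03],[0,0,0.005,0,0,0,0.03],[0,0,0.005,0,0,0,0.03],[0,0,0.004,0,0,0,0.03],[0,0,0.003,0,0,0,0.03],[0,0,0.003,0,0,0,0.03],[0,0,0,0,0,0,0.03],[0,0,0,0,0,0,0.03]]'; python3 d.py .6015 .2932 .1668
```

```text
time_s: 8.42
tool_pos: [0.603, 0.2924, 0.1926]
tool_rot: [-180.0, 0.0, 68.6]
force: [-0.5, 0.0, -2.8]
grip_width: 0.0417
grasp_force: 50.0
t 8.42 pos [0.603  0.2924 0.1926] rot [-1.7999e+02  1.0000e-02  6.8630e+01] F [-0.5  0.  -2.8] T [-0.06  0.05 -0.03] grip 0.04174699828702528 49.999945268500596
tool shift [ 0.0002 -0.0016  0.0258]
```

```bash
python3 -m jog '[[0,-0.0008,0.002,0,0,0,0.03],[0,0,0.002,0,0,0,0.03],[0,0,0.002,0,0,0,0.03],[0,0,0.001,0,0,0,0.03],[0,0,0,0,0,0,0.03],[0,0,0,0,0,0,0.03]]'; python3 d.py .6015 .2932 .1668
```

```text
time_s: 8.92
tool_pos: [0.6022, 0.2927, 0.1857]
tool_rot: [-180.0, 0.0, 68.6]
force: [0.6, -0.2, -1.9]
grip_width: 0.0419
grasp_force: 50.0
t 8.92 pos [0.6022 0.2927 0.1857] rot [-1.800e+02  1.000e-02  6.863e+01] F [ 0.6 -0.2 -1.9] T [-0.16  0.14  0.01] grip 0.04188765391389209 50.00002856366336
tool shift [ 0.0002 -0.0009  0.0189]
```

```bash
python3 -m jog '[[0,0,0.0015,0,0,0,0.03],[0,0,0.0015,0,0,0,0.03],[0,0,0.0015,0,0,0,0.03],[0,0,0.001,0,0,0,0.03],[0,0,0,0,0,0,0.03],[0,0,0,0,0,0,0.03]]'; python3 d.py .6015 .2932 .1668
```

```text
time_s: 9.42
tool_pos: [0.6022, 0.2928, 0.1802]
tool_rot: [-180.0, 0.0, 68.6]
force: [-0.2, 0.5, -2.2]
grip_width: 0.0421
grasp_force: 50.0
t 9.42 pos [0.6022 0.2928 0.1802] rot [-180.      0.     68.63] F [-0.2  0.5 -2.2] T [-0.03  0.09  0.01] grip 0.042148701158443484 49.99997105682269
tool shift [ 0.0001 -0.0008  0.0134]
```

```bash
python3 -m jog '[[0,0,0.001,0,0,0,0.03],[0,0,0.001,0,0,0,0.03],[0,0,0.001,0,0,0,0.03],[0,0,0.001,0,0,0,0.03],[0,0,0.0005,0,0,0,0.03],[0,0,0,0,0,0,0.03],[0,0,0,0,0,0,0.03]]'; python3 d.py .6015 .2932 .1668
```

```text
time_s: 10.0
tool_pos: [0.6023, 0.2928, 0.1757]
tool_rot: [-180.0, -0.0, 68.6]
force: [0.0, -0.0, -3.7]
grip_width: 0.0422
grasp_force: 50.0
t 10.0 pos [0.6023 0.2928 0.1757] rot [-180.     -0.     68.63] F [ 0.  -0.  -3.7] T [-0.1   0.1   0.03] grip 0.04220298333201599 49.99992782017216
tool shift [ 0.0001 -0.0009  0.0089]
```

The underside is at 0.079, below the ride-on height of 0.081, with no contact force, so the socket has meshed. Now I'll press home.

```bash
python3 -m jog '[[0,0,0.001,0,0,0,0.03],[0,0,0.001,0,0,0,0.03],[0,0,0.001,0,0,0,0.03],[0,0,0.001,0,0,0,0.03],[0,0,0.001,0,0,0,0.03],[0,0,0.001,0,0,0,0.03],[0,0,0.001,0,0,0,0.03],[0,0,0,0,0,0,0.03],[0,0,0,0,0,0,0.03]]' 60; python3 d.py .6015 .2932 .1668
```

```text
time_s: 10.75
tool_pos: [0.6024, 0.293, 0.17]
tool_rot: [180.0, -0.1, 68.6]
force: [-3.3, -0.7, 5.4]
grip_width: 0.0414
grasp_force: 60.0
t 10.75 pos [0.6024 0.293  0.17  ] rot [ 1.7998e+02 -6.0000e-02  6.8630e+01] F [-3.3 -0.7  5.4] T [-0.28  0.82  0.01] grip 0.04142934170975925 60.002249961253256
tool shift [-0.0001 -0.0009  0.0032]
```

```bash
python3 -m jog '[[0,-0.0008,0.001,0,0,0,0.03],[0,0,0.001,0,0,0,0.03],[0,0,0.001,0,0,0,0.03],[0,0,0.001,0,0,0,0.03],[0,0,0,0,0,0,0.03],[0,0,0,0,0,0,0.03]]'; python3 d.py .6015 .2932 .1668
```

```text
time_s: 11.25
tool_pos: [0.6023, 0.293, 0.1669]
tool_rot: [179.9, -0.1, 68.6]
force: [-2.3, -1.6, 9.6]
grip_width: 0.0418
grasp_force: 60.0
t 11.25 pos [0.6023 0.293  0.1669] rot [ 1.799e+02 -1.000e-01  6.861e+01] F [-2.3 -1.6  9.6] T [-0.42  0.78  0.02] grip 0.04179678929404799 60.00253347912803
tool shift [-0.0001 -0.0009  0.0001]
```

```bash
python3 -m jog '[[0,-0.0004,0.001,0,0,0,0.03],[0,0,0.001,0,0,0,0.03],[0,0,0.001,0,0,0,0.03],[0,0,0,0,0,0,0.03],[0,0,0,0,0,0,0.03],[0,0,0,0,0,0,0.03]]'; python3 d.py .6015 .2932 .1668
```

```text
time_s: 11.75
tool_pos: [0.6024, 0.293, 0.1668]
tool_rot: [179.9, -0.2, 68.6]
force: [-6.4, -3.8, 19.0]
grip_width: 0.0418
grasp_force: 60.0
t 11.75 pos [0.6024 0.293  0.1668] rot [179.85  -0.18  68.6 ] F [-6.4 -3.8 19. ] T [-0.97  1.73  0.06] grip 0.041796004869646027 60.004973884206265
tool shift [-0.0001 -0.0009 -0.    ]
```

The TCP has stopped at 0.1668, exactly the seat height, while force rose from 10 to 19 N: a hard stop. I'll take one last look, after a hold.

```bash
python3 -m jog '[[0,0,0,0,0,0,0.03],[0,0,0,0,0,0,0.03],[0,0,0,0,0,0,0.03],[0,0,0,0,0,0,0.03],[0,0,0,0,0,0,0.03],[0,0,0,0,0,0,0.03]]'
python3 - <<'E'
from h import *
a=env.read_camera("scene");w=env.read_camera("wrist")
cv2.imwrite("pics/v6.png",np.hstack([cv2.resize(a[110:270,220:400],(450,400)),cv2.resize(w[100:300,200:375],(350,400))]))
E
```

```text
time_s: 12.25
tool_pos: [0.6024, 0.293, 0.1668]
tool_rot: [179.9, -0.2, 68.6]
force: [-6.3, -4.4, 19.7]
grip_width: 0.0418
grasp_force: 60.0
```

View pics/v6.png

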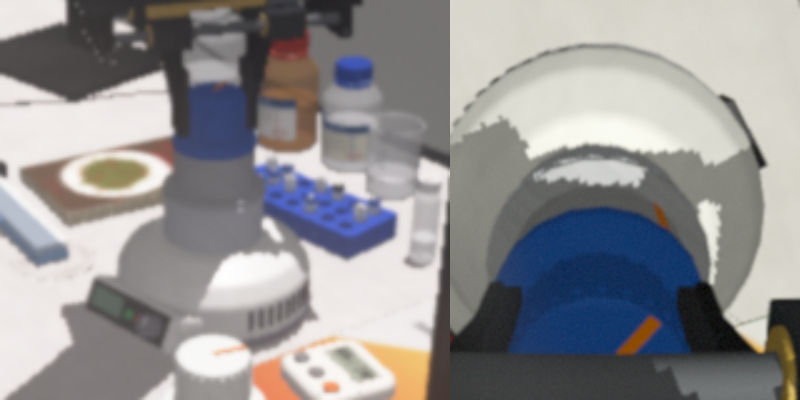

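The bead sits flush on the collar rim (scene crop around (213,180)) with no gap. The cap is unmoved in the fingers, and the press holds at about 20 N. Handing in.

```bash
python3 -c "
from cell import env
print(env.sign_off())"
```

```text
the job is handed in; nothing more can be done
None
```

The blue cup is meshed and fully home in the mill, and I handed the job in with the gripper still pressing it down at about 20 N; the sign-off call returned no verdict, and I never touched the white-capped cup or the septa tin.

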